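Ticket the third gap and fill it

TASK

The burgundy pastille tin with the gold lid that stands in front of the divider rack goes out in the rack's third gap, counted from the left as you face it from the robot, and goods must be priced before they go out. So first run a fingertip along the brass rail, pushing the price ticket ahead of it until the ticket stands over the middle of the third gap; then, only pushing and never lifting, slide the tin along the bench and into that gap until it stops against the back board. Leave the ticket there and do not disturb the other tin, the card stand and the cream box.

Things in the scene. Friction and masses are not known exactly. Their poses are not given: they have to be found in the camera images.
- rack: dark wood divider rack, fixed, open to the robot's side: 4 gaps, each 78 mm clear between upright boards (6 mm thick, 66 mm long; inner ones 34 mm high, end ones 50), no floor. Origin: bench height, mid-length, on the front face of the 342 mm long back board. x points to the back (the way goods go in), y to the left seen from the robot. Gap centres from the left: y = +126, +42, -42, -126 mm; mouths at x = -66
- rail_mid (a point): middle of the top of the straight brass rail on the back board's top edge: 68 mm above the bench, 5 mm behind the rack's origin; rail and board are 10 mm thick. Its axes are the rack's. A brass end stop 14 mm across stands at each end of the rail. Not all of the gaps below hold goods
- ticket (a joint): slide of the price ticket along the rail, m: 0 when centred over the first gap from the left, growing to the right (rack -y); 0.084 over the second gap, 0.168 third, 0.252 fourth; stops at -0.012 and 0.264. Slides with about 1.5 N of friction and stays where it is left
- ticket_mid (a point): middle of the price ticket: a white card 46 mm wide, 44 mm high, on a black saddle clip 50 mm wide along the rail and 18 mm deep. The point is on the rail's centre line, 98 mm above the bench; the clip reaches from 59 to 76 mm above the bench, the card from there to 120 mm. Its axes are the rack's
- new_tin_mid (a point): the tin to put out: round, burgundy with a gold lid, closed, 70 mm across (the body below the lid 68), 36 mm high, about 0.09 kg, loose on the bench in front of the rack, the only tin outside it. The point is its centre, 18 mm above the bench. Home in a gap, its centre is 35 mm in front of the back board and it fills the gap to about its mouth, with 4 mm free on either side
- other_tin: a tin just like it, loose, that already stands in one of the end gaps of the rack; origin at the middle of its underside
- cards: cream block of shop cards on a small white stand, 34 x 58 x 38 mm high, loose, parked in the other end gap of the rack; origin at the middle of its underside
- cream_box: cream truffle box of card, 93 x 65 x 43 mm high, loose, standing to the left of the rack; origin at the middle of its underside
Not all that is in view belongs to the job. Leave any red look-alike of the part that bears new_tin_mid alone.

How it is judged:
On the way, in this order (a step that is already met when the one before it is completed fails the run):
1. the price ticket stands over the middle of the third gap (within 12 mm) while the tin is still outside the rack (value of joint ticket between 0.156 and 0.18 m and x of new_tin_mid in the frame of rack below -0.08 m), for 0.2 s.
2. the tin is home in the third gap (x of new_tin_mid in the frame of rack above -0.042 m and y of new_tin_mid in the frame of rack between -0.05 and -0.034 m), for 0.2 s.
At the end, for the whole second after the job is handed in: The ticket stands within 12 mm of the middle of the third gap; the tin stands flat on the bench inside the third gap, its rim within 7 mm of the back board, at rest (all of step 2 and value of joint ticket between 0.156 and 0.18 m and angle between new_tin_mid's own z axis and vertical below 0.05 rad and height (world z) of new_tin_mid below 0.022 m and linear speed of new_tin below 0.01 m/s); the robot touches nothing.
It fails at once if the tin is lifted off the bench or tipped (height (world z) of new_tin_mid above 0.026 m or angle between new_tin_mid's own z axis and vertical above 0.35 rad).
It fails at once if the other tin, the card stand or the cream box is disturbed (moved by more than 15 mm) (distance of any of other_tin, cards, cream_box from where it was at the start of the episode above 0.015 m).
It also fails if it takes over 67 s, if anything falls off the work surface, if the arm or the gripper's body presses on something with over 40 N, if the wrist force passes 120 N, or if a joint passes its speed limit or range.

ROBOT

A 7-joint arm with a two-finger parallel gripper is mounted at the origin on a cart in front of the work surface, level with it; the furniture and walls round the work are solid. World frame = base frame: x ahead of the robot, y to its left, z up, the work surface at z = 0. Lengths are in m, angles in rad, forces in N, time in s.
With the tool pointing down it reaches from about 0.425 to 0.925 m from the base axis. Payload 6.8 kg.
Tool frame: the origin (TCP) lies on the centre line of the jaws, within the pads' length; the fingertips stand 19 mm ahead of it and the grasp point (between the pads) is the TCP (bot.tcp_to_tips is the distance from the TCP to the fingertips, in m); x points along the fingers, y is the direction in which the jaws open and shut, and the axes are right-handed (so a half turn about x gives the same grasp; the last joint's range is limited). The gripper opens to 85 mm and grips with 20 to 120 N. Pads are 22 mm wide; open, the fingers measure 114 mm over their backs; the gripper's body (76 mm by 85 mm) begins 54 mm behind the grasp point. The pads swing forward as they close: fully open they stand 13 mm farther back than shut.
Start: joints at [-1.245, 0.477, 0.022, 1.555, -0.011, 1.109, -0.083], TCP at [0.284, 0.612, 0.25] pointing down, gripper open.
Joint ranges: [-2.96, 2.96], [-0.34, 2.1], [-1.41, 1.46], [0.24, 2.44], [-1.37, 4.51], [0.17, 1.92], [-2.96, 2.96]. Speed limits (rad/s): [2.39, 2.39, 3.14, 3.14, 3.14, 3.14, 3.14].

INTERFACE

Orientations are given as a unit quaternion [w, x, y, z].
In Python, from station import status, eyes, bot gives the robot as it stands.
- The arm moves only by the tool apply_moves, never from a script. Its arguments are lists of equal length, an entry for each row: "travel": the shift along the tool's x, y, z in cm, a list of three; "turn": the turn, a rotation vector about the tool's x, y, z in rad, a list of three; "grip": the closure, from 0 (fully open) to 1 (shut). In form: {"travel": [[tx, ty, tz], ...], "turn": [[wx, wy, wz], ...], "grip": [grip, ...]}. A call has 1 to 8 rows; each row shifts and turns the pose as measured when the row begins, along the tool's axes as they then stand; what a row does not reach is not made up. A row lasts 1/12 s, in which the tool goes at most 41.7 mm and 7.16 degrees, less where a joint would pass 70% of its speed; a pose out of reach is approached as far as the arm can. A call is refused whole if a number of a shift passes 4.17 or a number of a turn 0.125, either way. A call with a gripper value outside its range is refused whole. The fingers move at their own pace and stop on an object; "newtons" is the grip in N (left out, the last holds). Time passes only in rows, so rows that do not move let the fingers close. It gives the time, the measured TCP pose, the force and the opening at its end, in the units of the state.
- status.get_obs(): the state, without advancing time (a new reading comes with each control period).
- eyes.read_camera(name): name is "scene" or "top"; returns the picture (384x512x3 uint8, red, green, blue); there is no depth.
- eyes.calibration(name): a dict with "intrinsics" (3x3 intrinsics, pixels), "xyz" and "attitude" of the camera in the world. Camera axes: x right, y down, z forward; pixel columns grow to the right and rows downward; lengths in m; the calibration is good to about 2 mm. A picture is of the moment at which its call begins. calibration takes no time and is no camera call.
- bot.hand_in(): hands the job in, once; it reports no verdict.
Trained networks look in the newest picture that a camera, given by its name, has taken for a name from the list of things; names that differ only in an ending like _2 or _b are one class to them, and where a whole thing is asked for, a point or a joint stands for the part that bears it (a point fixed in the world has none). Each returns a list of dicts, best first, with "score" (0 to 1); they miss things now and then, are a little off and sometimes report something else, mostly with a low value. They report only what shows in the picture. A call takes as long as a camera call. They do not tell look-alikes from the thing itself.
- eyes.masks_of(thing, camera): "region" (384x512 bool, what is visible of it) and "rect" ([left, top, right, bottom] in pixels, round what is visible of it).
The state is a dict: "t": time; "q": joint angles; "joint_vel": joint speeds; "joint_torque": joint torques, N m; "eef_pos": TCP position; "tool_rot": TCP orientation; "contact_force": force on the tool from outside, world axes, zero at the start; "torque": the same for the moment, N m; "gripper_width": opening from 0.0 (shut) to 1.0 (fully open).
Only numpy, scipy, OpenCV 4.12 (cv2) and the standard library are available. Lean on these libraries where they do the work, as an engineer would, in place of code of your own. Each camera call takes 0.05 s, during which the arm holds its last target. There are 200 camera calls.

## Working session

There is one attempt and no reset: what is moved stays moved. The work goes in short steps, Python scripts to look and compute and a tool call to move; the robot and the scene stay as the last step left them, time stands still between calls to the robot, and variables do not carry over. Pictures are saved under pics/ and viewed, about 8 in all and at most 12, crops included, and the job is handed in when it is done.

Besides the shell and the picture viewer there is one more tool, called after ">>>" as name(argument=value, ...) on one line, values as JSON. apply_moves: Moves the arm, as the interface text tells. Its arguments: {"type":"object","properties":{"travel":{"type":"array"},"turn":{"type":"array"},"grip":{"type":"array"},"newtons":{"type":"number"}},"required":["travel","turn","grip"]}

```bash
mkdir -p pics; ls; python3 - <<'E'
from station import status, eyes, bot
import cv2,numpy as np
np.set_printoptions(precision=4,suppress=True)
o=status.get_obs(); print(o['t'],o['eef_pos'],o['tool_rot'],o['gripper_width'],bot.tcp_to_tips)
for n in ['scene','top']:
    im=eyes.read_camera(n); cv2.imwrite(f'pics/{n}0.png',cv2.resize(im[:,:,::-1],(800,600),interpolation=cv2.INTER_CUBIC))
    c=eyes.calibration(n); print(n,c)
    for t in ['rack','ticket','new_tin_mid','other_tin','cards','cream_box']:
        for r in eyes.masks_of(t,n)[:3]: 
            if r['score']>.2:
                ys,xs=np.nonzero(r['region']);print(n,t,round(r['score'],2),r['rect'],xs.mean().round(1),ys.mean().round(1),len(xs))
E
```

```text
pics
0.0 [0.2835 0.612  0.2493] [ 0.6905  0.1515  0.6906 -0.1528] 1.0027454308199597 0.019
scene {'intrinsics': array([[473.3742,   0.    , 247.828 ],
       [  0.    , 473.3742, 186.711 ],
       [  0.    ,   0.    ,   1.    ]]), 'xyz': array([ 0.1374, -0.6319,  0.5367]), 'attitude': array([-0.4968,  0.8337, -0.2033,  0.1297])}
scene rack 0.6 [238.9, 172.8, 406.6, 323.3] 324.7 250.7 6823
scene ticket 0.73 [273.9, 176.2, 294.9, 210.4] 283.3 192.1 419
scene new_tin_mid 0.82 [194.2, 229.7, 232.0, 270.6] 211.7 250.1 1177
scene new_tin_mid 0.82 [251.1, 175.8, 282.3, 198.1] 263.6 182.9 381
scene new_tin_mid 0.78 [244.9, 268.9, 287.0, 309.1] 264.1 287.5 1483
scene other_tin 0.67 [244.6, 205.5, 279.0, 238.7] 258.6 219.1 779
scene other_tin 0.21 [192.7, 179.1, 243.2, 211.7] 218.4 197.1 1169
scene cards 0.75 [323.7, 269.8, 365.0, 312.1] 342.6 289.2 827
scene cards 0.58 [275.6, 175.2, 293.5, 208.6] 283.3 192.5 371
scene cream_box 0.91 [192.8, 181.2, 243.9, 213.3] 218.1 196.5 1107
scene cream_box 0.46 [273.8, 175.9, 294.6, 211.2] 283.5 192.7 415
top {'intrinsics': array([[401.3954,   0.    , 252.6192],
       [  0.    , 401.3954, 184.7504],
       [  0.    ,   0.    ,   1.    ]]), 'xyz': array([0.4456, 0.054 , 0.9273]), 'attitude': array([ 0.0475, -0.7037,  0.7085, -0.0231])}
top ticket 0.69 [252.6, 148.0, 274.0, 159.3] 263.0 155.5 196
top new_tin_mid 0.86 [187.3, 126.3, 223.4, 156.1] 202.5 140.7 814
top new_tin_mid 0.75 [262.7, 219.6, 293.8, 251.9] 277.4 235.7 801
top new_tin_mid 0.63 [318.2, 203.4, 359.7, 236.0] 337.3 219.9 812
top other_tin 0.93 [243.5, 162.2, 272.0, 195.0] 255.0 178.2 771
top cards 0.88 [351.7, 162.6, 380.0, 177.8] 365.0 169.2 411
top cream_box 0.49 [252.2, 149.4, 279.6, 159.6] 263.2 155.6 216
```

View pics/scene0.png

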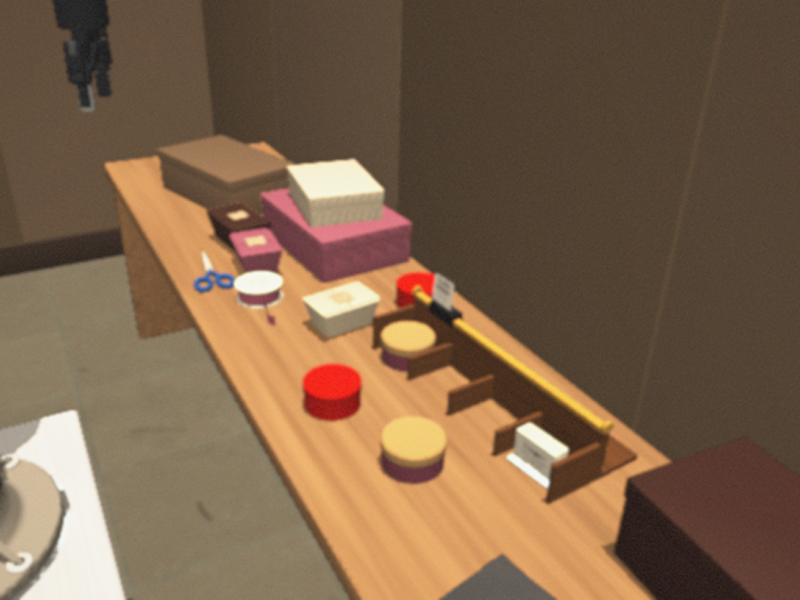

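View pics/top0.png

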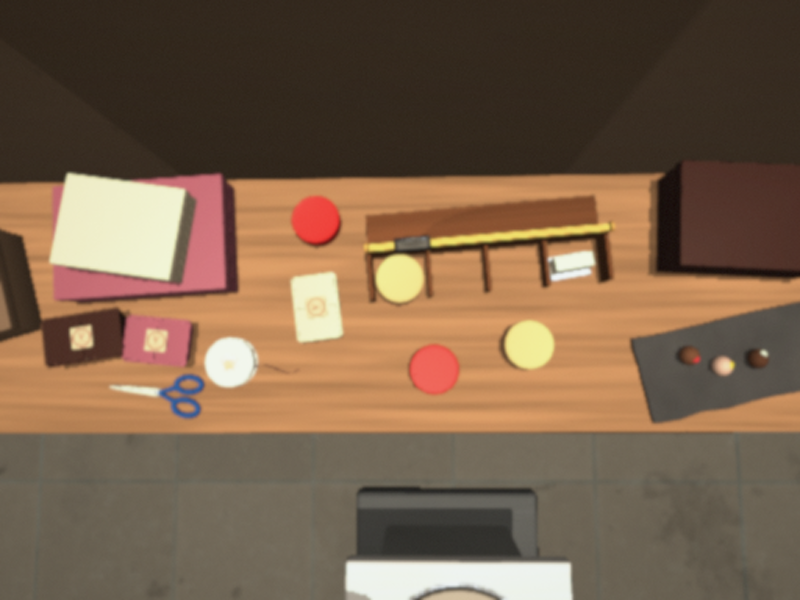

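Scene view: the gold-lid tin outside the rack is at scene (413,447), top (529,345) in 800-px pictures. The plain red tins at top (434,369) and (316,220) are look-alikes, and the gold one at top (400,278) already stands in gap 1. The cards are in gap 4 and the ticket is over gap 1. I'll enlarge to confirm and to pick out rack features.

```bash
cat > h.py <<'E'
from station import status, eyes, bot
import cv2,numpy as np
from scipy.spatial.transform import Rotation as R
np.set_printoptions(precision=4,suppress=True)
def cam(n):
    c=eyes.calibration(n);w,x,y,z=c['attitude'];return np.array(c['intrinsics']),np.array(c['xyz']),R.from_quat([x,y,z,w]).as_matrix()
def ray(n,uv,z):
    K,p,M=cam(n);d=M@np.linalg.solve(K,[uv[0],uv[1],1]);return p+d*(z-p[2])/d[2]
def proj(n,P):
    K,p,M=cam(n);q=(np.atleast_2d(P)-p)@M@K.T;return q[:,:2]/q[:,2:]
def rackpts(x,y,yaw,L):
    c,s=np.cos(yaw),np.sin(yaw);L=np.atleast_2d(L);return np.c_[x+c*L[:,0]-s*L[:,1],y+s*L[:,0]+c*L[:,1],L[:,2]]
E
python3 - <<'E'
from h import *
im=eyes.read_camera('top');h=cv2.cvtColor(im,cv2.COLOR_RGB2HSV)
crop=im[120:260,225:400,::-1];cv2.imwrite('pics/c1.png',cv2.resize(crop,None,fx=4.5,fy=4.29,interpolation=cv2.INTER_CUBIC))
m=((h[...,0]>18)&(h[...,0]<34)&(h[...,1]>140)&(h[...,2]>110)).astype(np.uint8)
m[:130]=0;m[165:]=0;m[:,:228]=0;m[:,396:]=0
ys,xs=np.nonzero(m);print(len(xs),xs.min(),xs.max(),np.polyfit(xs,ys,1))
p=np.polyfit(xs,ys,1)
a,b=[ray('top',(u,np.polyval(p,u)),.068) for u in (xs.min()-.0,xs.max()+.0)];print(a,b,np.linalg.norm(a-b),(a+b)/2,np.arctan2(*(a-b)[:2]))
for uv in [(338.6,220.8),(337.3,219.9)]: print('tin top',ray('top',uv,.036))
print('other',ray('top',(400/1.5625,278/1.5625),.036))
E
```

```text
678 233 392 [ -0.0867 178.7041]
[0.5895 0.1257 0.068 ] [ 0.6157 -0.2166  0.068 ] 0.34337149109167325 [ 0.6026 -0.0454  0.068 ] -0.07646564025910363
tin top [ 0.4539 -0.1041  0.036 ]
tin top [ 0.4559 -0.1013  0.036 ]
other [0.5504 0.0769 0.036 ]
```

View pics/c1.png

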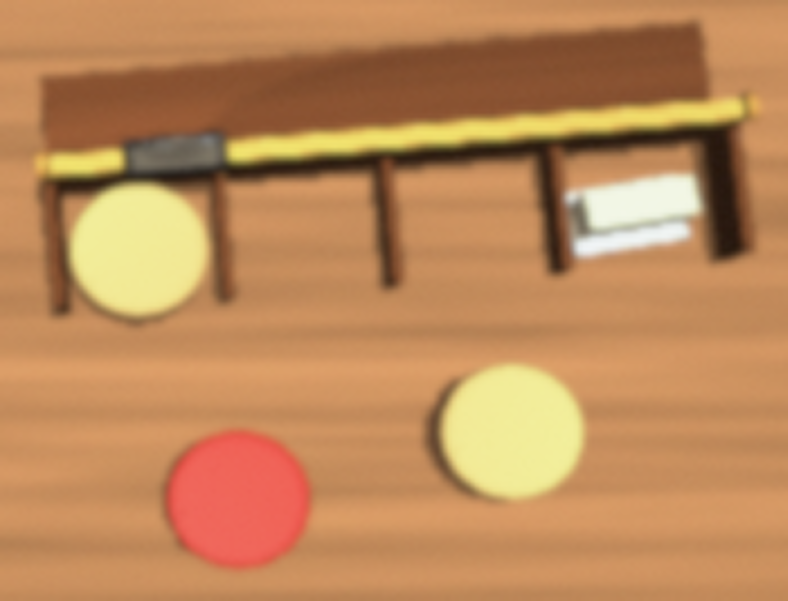

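Crop confirms it: the gold-lid tin is at (512,431), outside the rack and lined up roughly with gap 3; the plain red one at (238,498) is the look-alike. Next I check the rack pose fit against the dividers in both views.

```bash
python3 - <<'E'
from h import *
pose=(0.5976,-0.0458,0.0765)
L=[[.005,.171,.068],[.005,-.171,.068]]+[[-.066,y,.034] for y in(.084,0,-.084)]+[[-.066,y,.05] for y in (.168,-.168)]+[[0.005,.126,.076]]
pt=proj('top',rackpts(*pose,L));print((pt+.5-[225,120])*[4.5,601/140]-.5)
im=eyes.read_camera('scene')
big=cv2.resize(im[160:330,185:412,::-1],None,fx=3.5,fy=3.5,interpolation=cv2.INTER_CUBIC)
b2=[[-.066,y+d,z] for y,z in((.168,.05),(.084,.034),(0,.034),(-.084,.034),(-.168,.05)) for z in (z,) for d in(-.003,.003)]+L[:2]
for u,v in (proj('scene',rackpts(*pose,b2))+.5-[185,160])*3.5-.5: cv2.circle(big,(int(u),int(v)),3,(255,255,0),1)
cv2.imwrite('pics/c2.png',big)
# tin circles
for n,box in(('top',(262-0,400,195,250)),('scene',(240,292,262,312))):
    h=cv2.cvtColor(eyes.read_camera(n),cv2.COLOR_RGB2HSV)
    m=((h[...,0]>18)&(h[...,0]<34)&(h[...,1]>90)&(h[...,2]>150));k=np.zeros_like(m);k[box[2]:box[3],box[0]:box[1]]=1
    if n=='top': k[:,:308]=0
    c=max(cv2.findContours((m&k).astype(np.uint8),0,1)[0],key=cv2.contourArea);e=cv2.fitEllipse(c);print(n,e,ray(n,e[0],.036))
for n in('top','scene'):print(n,'other tin pred',proj(n,rackpts(*pose,[-.035,.126,.036])))
E
```

```text
[[ 39.1119 166.8874]
 [751.7529 107.9197]
 [230.2892 297.7347]
 [399.7122 284.0788]
 [569.9758 270.3551]
 [ 59.4018 308.7812]
 [751.1453 252.9972]
 [131.5111 156.4945]]
top ((338.36236572265625, 220.2200927734375), (30.893932342529297, 31.668933868408203), 101.71984100341797) [ 0.4551 -0.1036  0.036 ]
scene ((264.3631896972656, 279.54327392578125), (25.569612503051758, 39.300296783447266), 93.56929779052734) [ 0.454 -0.107  0.036]
top other tin pred [[255.8655 176.7208]]
scene other tin pred [[261.8757 213.0152]]
```

View pics/c2.png

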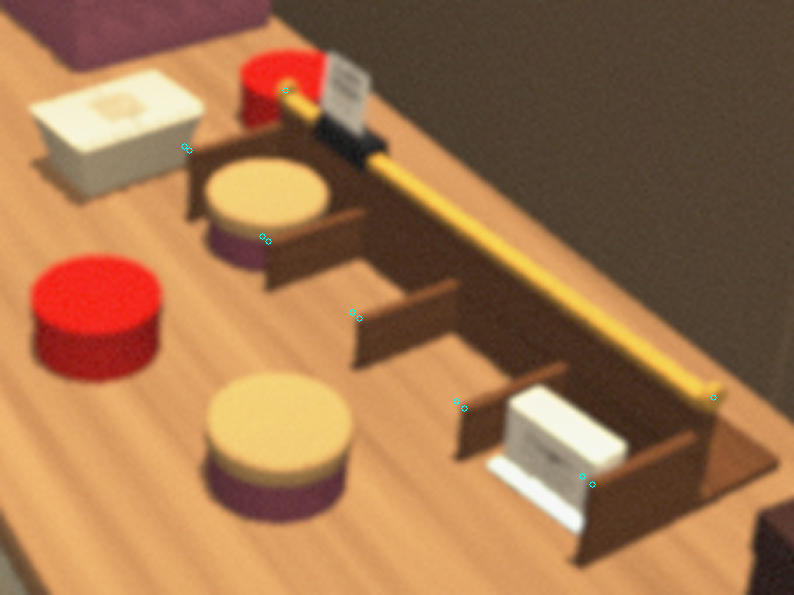

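Cyan predictions sit on the stops and within 1–2 px of the dividers, with the two views' errors in opposite directions (camera bias). That is good enough, so I plan the moves.

```bash
cat >> h.py <<'E'
POSE=(0.5976,-0.0458,0.0765)
def toRack(p):
    c,s=np.cos(POSE[2]),np.sin(POSE[2]);d=np.array(p[:2])-POSE[:2];return np.array([c*d[0]+s*d[1],-s*d[0]+c*d[1]])
def show():
    o=status.get_obs();w,x,y,z=o['tool_rot'];M=R.from_quat([x,y,z,w])
    print('t',o['t'],'rack xy',toRack(o['eef_pos']),'z',o['eef_pos'][2],'F',np.array(o['contact_force']),'w',o['gripper_width']);return np.array(o['eef_pos']),M
def target(sgn=1):  # tool x down, tool y along sgn*rack y
    yv=sgn*np.array([-np.sin(POSE[2]),np.cos(POSE[2]),0]);xv=np.array([0,0,-1.]);return R.from_matrix(np.c_[xv,yv,np.cross(xv,yv)])
def plan(rx,ry,z,sgn,step=.04):
    p,M=show();g=rackpts(*POSE,[rx,ry,z])[0];T=target(sgn);rv=(M.inv()*T).as_rotvec();d=g-p
    n=int(max(np.ceil(np.linalg.norm(d)/step),np.ceil(np.linalg.norm(rv)/.12),1));print('n',n,'d world',d,'rotvec',rv)
    tr=[];tu=[]
    for i in range(n):
        f=1/n;tr.append((M.inv().apply(d*f)*100).round(2).tolist());tu.append((rv*f).round(3).tolist());M=M*R.from_rotvec(rv*f)
    print(tr);print(tu)
E
python3 - <<'E'
from h import *
p=ray('top',(263.7,155.5),.076);print('ticket top',toRack(p), 'joint',.126-toRack(p)[1])
# scene: clip centre from c2 crop (352,140)
p=ray('scene',(185+352.5/3.5-.5,160+138.5/3.5-.5),.070);print('ticket scene',toRack(p))
_,M=show();print(M.as_matrix())
for s in(1,-1):
    print((M.inv()*target(s)).as_rotvec())
plan(.005,.089,.25,1)
plan(.005,.089,.25,-1)
E
```

```text
ticket top [0.0044 0.1048] joint 0.021204312181003854
ticket scene [0.0028 0.1005]
t 0.9 rack xy [-0.2626  0.6804] z 0.2503545442726303 F [-0.204   0.5219  0.7609] w 0.997802646667346
[[ 0.      0.4204  0.9073]
 [ 0.0001  0.9073 -0.4204]
 [-1.      0.0001 -0.    ]]
[-0.5104  0.     -0.0001]
[ 2.6312 -0.0002 -0.    ]
t 0.9 rack xy [-0.2626  0.6804] z 0.2503545442726303 F [-0.204   0.5219  0.7609] w 0.997802646667346
n 17 d world [ 0.312  -0.5692 -0.0004] rotvec [-0.5104  0.     -0.0001]
[[0.0, -2.27, 3.07], [0.0, -2.36, 3.0], [0.0, -2.45, 2.93], [0.0, -2.53, 2.86], [0.0, -2.62, 2.78], [0.0, -2.7, 2.7], [0.0, -2.78, 2.62], [0.0, -2.86, 2.53], [0.0, -2.93, 2.45], [0.0, -3.0, 2.36], [0.0, -3.07, 2.27], [0.0, -3.14, 2.17], [0.0, -3.2, 2.08], [0.0, -3.26, 1.98], [0.0, -3.32, 1.88], [0.0, -3.38, 1.78], [0.0, -3.43, 1.68]]
[[-0.03, 0.0, -0.0], [-0.03, 0.0, -0.0], [-0.03, 0.0, -0.0], [-0.03, 0.0, -0.0], [-0.03, 0.0, -0.0], [-0.03, 0.0, -0.0], [-0.03, 0.0, -0.0], [-0.03, 0.0, -0.0], [-0.03, 0.0, -0.0], [-0.03, 0.0, -0.0], [-0.03, 0.0, -0.0], [-0.03, 0.0, -0.0], [-0.03, 0.0, -0.0], [-0.03, 0.0,
[... 403 characters left out ...]
0, 0.93, 2.8], [0.0, 1.26, 2.67], [0.0, 1.57, 2.5], [0.0, 1.86, 2.29], [0.0, 2.12, 2.06], [0.0, 2.35, 1.79], [0.0, 2.54, 1.5], [0.0, 2.7, 1.18], [0.0, 2.83, 0.85], [0.0, 2.91, 0.51], [0.0, 2.95, 0.16], [0.0, 2.94, -0.2], [0.0, 2.9, -0.54], [0.0, 2.81, -0.89]]
[[0.12, -0.0, -0.0], [0.12, -0.0, -0.0], [0.12, -0.0, -0.0], [0.12, -0.0, -0.0], [0.12, -0.0, -0.0], [0.12, -0.0, -0.0], [0.12, -0.0, -0.0], [0.12, -0.0, -0.0], [0.12, -0.0, -0.0], [0.12, -0.0, -0.0], [0.12, -0.0, -0.0], [0.12, -0.0, -0.0], [0.12, -0.0, -0.0], [0.12, -0.0, -0.0], [0.12, -0.0, -0.0], [0.12, -0.0, -0.0], [0.12, -0.0, -0.0], [0.12, -0.0, -0.0], [0.12, -0.0, -0.0], [0.12, -0.0, -0.0], [0.12, -0.0, -0.0], [0.12, -0.0, -0.0]]
```

>>> apply_moves(travel=[[0,-2.3,3.1],[0,-2.4,3.0],[0,-2.4,2.9],[0,-2.5,2.9],[0,-2.6,2.8],[0,-2.7,2.7],[0,-2.8,2.6],[0,-2.9,2.5]], turn=[[-0.03,0,0],[-0.03,0,0],[-0.03,0,0],[-0.03,0,0],[-0.03,0,0],[-0.03,0,0],[-0.03,0,0],[-0.03,0,0]], grip=[0,0,0,0,0,0,0,0])

```text
t: 1.57
eef_pos: [0.43, 0.3457, 0.2484]
tool_rot: [0.704, 0.06, 0.706, -0.055]
contact_force: [1.5, -0.5, -0.2]
gripper_width: 1.004
```

>>> apply_moves(travel=[[0,-2.9,2.4],[0,-3.0,2.4],[0,-3.1,2.3],[0,-3.1,2.2],[0,-3.2,2.1],[0,-3.3,2.0],[0,-3.3,1.9],[0,-3.4,1.8]], turn=[[-0.03,0,0],[-0.03,0,0],[-0.03,0,0],[-0.03,0,0],[-0.03,0,0],[-0.03,0,0],[-0.03,0,0],[-0.03,0,0]], grip=[0,0,0,0,0,0,0,0])

```text
t: 2.23
eef_pos: [0.5937, 0.0692, 0.2488]
tool_rot: [0.707, -0.028, 0.706, 0.036]
contact_force: [0.7, 0.9, -0.1]
gripper_width: 0.998
```

```bash
python3 -c "
from h import *
plan(.005,.095,.15,1)"
```

```text
t 2.2333 rack xy [0.0049 0.115 ] z 0.24875685453525284 F [ 0.6815  0.9469 -0.1003] w 0.9981464535385661
n 3 d world [ 0.0016 -0.0199 -0.0988] rotvec [ 0.0139  0.0027 -0.0102]
[[3.28, -0.7, -0.02], [3.29, -0.69, -0.01], [3.29, -0.68, -0.0]]
[[0.005, 0.001, -0.003], [0.005, 0.001, -0.003], [0.005, 0.001, -0.003]]
```

>>> apply_moves(travel=[[3.0,-0.7,0],[3.0,-0.7,0],[3.0,-0.6,0],[0.8,0,0],[0,0,0]], turn=[[0.005,0.001,-0.003],[0.005,0.001,-0.003],[0.005,0.001,-0.003],[0,0,0],[0,0,0]], grip=[0,0,0,0,0])

```text
t: 2.65
eef_pos: [0.6035, 0.0347, 0.1511]
tool_rot: [0.711, -0.022, 0.703, 0.019]
contact_force: [-0.6, 0.3, 1.0]
gripper_width: 1.0
```

```bash
python3 -c "
from h import *
plan(.005,.095,.093,1)
a=eyes.read_camera('top')[90:230,200:330,::-1];b=eyes.read_camera('scene')[90:240,220:350,::-1]
cv2.imwrite('pics/c3.png',np.hstack([cv2.resize(x,(390,450),interpolation=cv2.INTER_CUBIC) for x in(a,b)]))"
```

```text
t 2.65 rack xy [0.012  0.0798] z 0.15105057582236378 F [-0.5989  0.3164  1.0303] w 1.0004624906841848
n 2 d world [-0.0082  0.0146 -0.0581] rotvec [-0.0182  0.0107  0.0042]
[[2.9, 0.77, -0.4], [2.9, 0.76, -0.37]]
[[-0.009, 0.005, 0.002], [-0.009, 0.005, 0.002]]
```

View pics/c3.png

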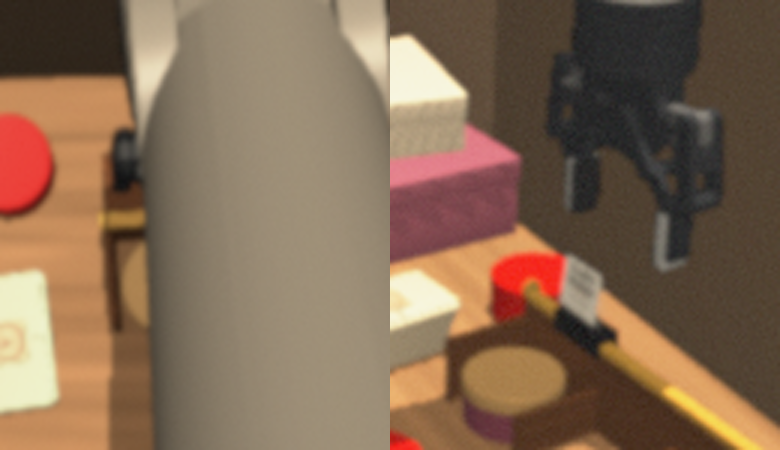

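```bash
python3 -c "
from h import *
plan(.005,.095,.15,1)"
```

```text
t 2.75 rack xy [0.0129 0.0805] z 0.15290985966758153 F [0.3866 0.0831 0.0414] w 0.9987947767253682
n 1 d world [-0.0089  0.0139 -0.0029] rotvec [-0.0172  0.0131  0.0037]
[[0.28, 1.44, -0.81]]
[[-0.017, 0.013, 0.004]]
```

>>> apply_moves(travel=[[0.3,1.4,-0.8],[0,0,0],[0,0,0]], turn=[[-0.017,0.013,0.004],[0,0,0],[0,0,0]], grip=[0,0,0])

```text
t: 3.0
eef_pos: [0.5969, 0.0532, 0.1541]
tool_rot: [0.708, -0.028, 0.705, 0.03]
contact_force: [-0.4, -1.1, 0.4]
gripper_width: 1.005
```

```bash
python3 -c "
from h import *
plan(.005,.095,.093,1,.02)"
```

```text
t 3.0 rack xy [0.0069 0.0988] z 0.15414626401448925 F [-0.42   -1.1295  0.3782] w 1.0050709135029894
n 4 d world [-0.0016 -0.0039 -0.0611] rotvec [ 0.005   0.0056 -0.0029]
[[1.53, -0.1, -0.06], [1.53, -0.1, -0.05], [1.53, -0.1, -0.05], [1.53, -0.1, -0.05]]
[[0.001, 0.001, -0.001], [0.001, 0.001, -0.001], [0.001, 0.001, -0.001], [0.001, 0.001, -0.001]]
```

>>> apply_moves(travel=[[1.5,-0.1,-0.05],[1.5,-0.1,-0.05],[1.5,-0.1,-0.05],[1.0,0,0],[0,0,0],[0,0,0]], turn=[[0,0,0],[0,0,0],[0,0,0],[0,0,0],[0,0,0],[0,0,0]], grip=[0,0,0,0,0,0])

```text
t: 3.5
eef_pos: [0.6003, 0.057, 0.1047]
tool_rot: [0.713, -0.029, 0.7, 0.035]
contact_force: [-0.0, -0.1, 0.6]
gripper_width: 1.004
```

```bash
python3 -c "
from h import *
plan(.005,.095,.093,1,.02)
b=eyes.read_camera('scene')[120:240,230:330,::-1]
cv2.imwrite('pics/c4.png',cv2.resize(b,(480,576),interpolation=cv2.INTER_CUBIC))"
```

```text
t 3.5 rack xy [0.0105 0.1023] z 0.10469348247310509 F [-0.0162 -0.1031  0.5679] w 1.003736176385793
n 1 d world [-0.0049 -0.0077 -0.0117] rotvec [ 0.0135  0.0188 -0.0071]
[[1.15, -0.73, -0.58]]
[[0.013, 0.019, -0.007]]
```

View pics/c4.png

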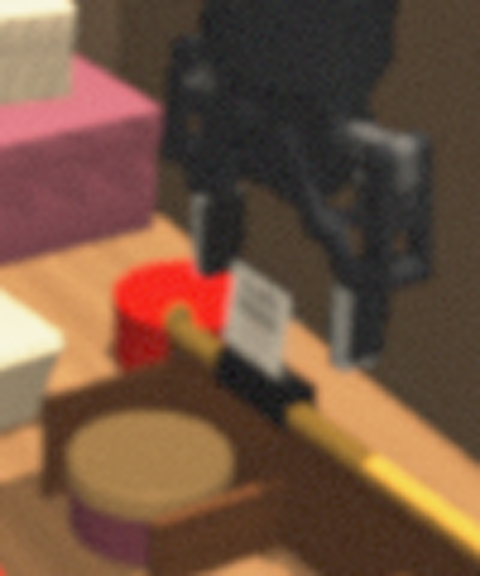

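The fingers straddle the ticket, tips at crop (220,270) and (355,365), with the left finger between the stop and the card. They still need to go about 14 mm lower.

>>> apply_moves(travel=[[0.7,-0.3,-0.3],[0.7,-0.2,-0.3],[0,0,0]], turn=[[0.007,0.01,-0.003],[0.006,0.01,-0.003],[0,0,0]], grip=[0,0,0])

```text
t: 3.8
eef_pos: [0.5959, 0.0517, 0.0919]
tool_rot: [0.707, -0.026, 0.706, 0.027]
contact_force: [0.3, -0.4, -0.9]
gripper_width: 1.002
```

```bash
python3 -c "
from h import *
plan(.005,-.055,.090,1,.02)"
```

```text
t 3.8 rack xy [0.0058 0.0974] z 0.0919414555721829 F [ 0.3314 -0.3681 -0.8516] w 1.0016147387288192
n 8 d world [ 0.0109 -0.152  -0.0019] rotvec [-0.0003  0.0009 -0.0013]
[[0.02, -1.9, -0.01], [0.02, -1.9, -0.01], [0.02, -1.9, -0.01], [0.02, -1.9, -0.01], [0.02, -1.9, -0.01], [0.02, -1.9, -0.01], [0.02, -1.9, -0.01], [0.02, -1.9, -0.01]]
[[-0.0, 0.0, -0.0], [-0.0, 0.0, -0.0], [-0.0, 0.0, -0.0], [-0.0, 0.0, -0.0], [-0.0, 0.0, -0.0], [-0.0, 0.0, -0.0], [-0.0, 0.0, -0.0], [-0.0, 0.0, -0.0]]
```

>>> apply_moves(travel=[[0.1,-1.5,0],[0,-1.5,0],[0,-1.5,0],[0,-1.5,0],[0,-1.5,0],[0,-1.5,0],[0,-1.5,0],[0,-1.5,0]], turn=[[0,0,0],[0,0,0],[0,0,0],[0,0,0],[0,0,0],[0,0,0],[0,0,0],[0,0,0]], grip=[0,0,0,0,0,0,0,0])

```text
t: 4.47
eef_pos: [0.6051, -0.0619, 0.0903]
tool_rot: [0.706, -0.027, 0.707, 0.034]
contact_force: [-0.3, 2.3, 2.5]
gripper_width: 0.999
```

```bash
python3 -c "
from h import *
plan(.005,-.060,.090,1,.01)
for r in eyes.masks_of('ticket','scene')[:2]: print(r['score'],r['rect'])
print([proj('scene',rackpts(*POSE,[[.005,y+.023,.12],[.005,y-.023,.12],[.005,y-.025,.06]])) for y in (.105,-.042)])"
```

```text
t 4.4667 rack xy [ 0.0063 -0.0167] z 0.09027793790226599 F [-0.3279  2.2572  2.466 ] w 0.9991079033085852
n 5 d world [ 0.0021 -0.0433 -0.0003] rotvec [ 0.0105 -0.002  -0.0101]
[[-0.0, -0.87, -0.03], [-0.0, -0.87, -0.03], [0.0, -0.87, -0.03], [0.0, -0.87, -0.03], [0.0, -0.87, -0.03]]
[[0.002, -0.0, -0.002], [0.002, -0.0, -0.002], [0.002, -0.0, -0.002], [0.002, -0.0, -0.002], [0.002, -0.0, -0.002]]
0.58 [272.9, 177.5, 295.1, 207.6]
[array([[279.2302, 171.0568],
       [293.2278, 180.2236],
       [292.0305, 207.613 ]]), array([[327.986 , 202.9864],
       [345.978 , 214.7691],
       [342.9038, 244.6507]])]
```

>>> apply_moves(travel=[[0,-1.0,0],[0,-1.0,0],[0,-0.8,0],[0,0,0],[0,0,0]], turn=[[0,0,0],[0,0,0],[0,0,0],[0,0,0],[0,0,0]], grip=[0,0,0,0,0])

```text
t: 4.93
eef_pos: [0.6077, -0.0958, 0.0902]
tool_rot: [0.706, -0.026, 0.707, 0.032]
contact_force: [0.5, 1.4, 0.5]
gripper_width: 1.0
```

```bash
python3 -c "
from h import *
plan(.005,-.060,.090,1,.01)
im=eyes.read_camera('scene')
for r in eyes.masks_of('ticket','scene')[:2]: print(r['score'],r['rect'])
P=proj('scene',rackpts(*POSE,[[.005,-.042+.023,.12],[.005,-.042-.023,.12],[.005,-.067,.0675]]))
b=cv2.resize(im[150:290,260:400,::-1],None,fx=4,fy=4,interpolation=cv2.INTER_CUBIC)
for u,v in (P+.5-[260,150])*4-.5: cv2.circle(b,(int(u),int(v)),4,(255,255,0),1)
cv2.imwrite('pics/c5.png',b)"
```

```text
t 4.9333 rack xy [ 0.0062 -0.0507] z 0.09021622604949513 F [0.4912 1.4399 0.4919] w 1.0001269435883213
n 1 d world [-0.0005 -0.0094 -0.0002] rotvec [ 0.0056 -0.0019 -0.0084]
[[0.01, -0.93, -0.13]]
[[0.006, -0.002, -0.008]]
0.56 [317.7, 206.5, 344.5, 241.6]
```

View pics/c5.png

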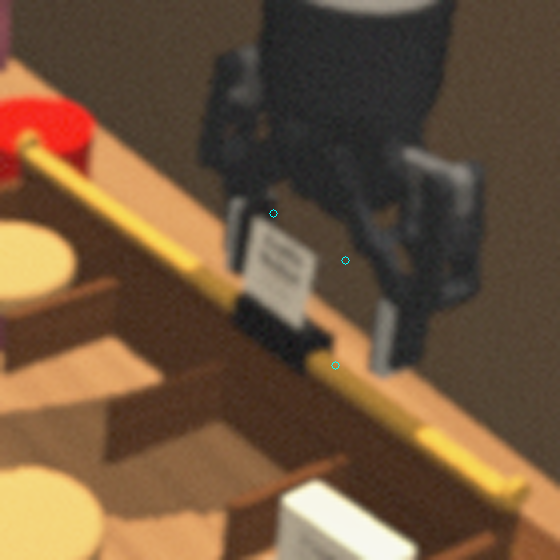

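Picture shows the left finger against the card and clip at (240,250). The card's top middle is at (283,236), against about (312,241) for the target, so roughly 10 mm is left.

>>> apply_moves(travel=[[0,-0.6,0],[0,-0.6,0],[0,0,0],[0,0,0],[0,0,0]], turn=[[0,0,0],[0,0,0],[0,0,0],[0,0,0],[0,0,0]], grip=[0,0,0,0,0])

```text
t: 5.45
eef_pos: [0.6088, -0.1064, 0.09]
tool_rot: [0.706, -0.027, 0.707, 0.034]
contact_force: [-0.6, 0.6, -0.1]
gripper_width: 1.0
```

```bash
python3 -c "
from h import *
plan(.005,-.060,.090,1,.01)
im=eyes.read_camera('scene')
for r in eyes.masks_of('ticket','scene')[:2]: print(r['score'],r['rect'])"
```

```text
t 5.45 rack xy [ 0.0065 -0.0613] z 0.09003882292904736 F [-0.5665  0.5929 -0.084 ] w 1.0003923048328753
n 1 d world [-0.0016  0.0012 -0.    ] rotvec [ 0.009  -0.0022 -0.0095]
[[0.01, 0.13, -0.15]]
[[0.009, -0.002, -0.009]]
0.61 [320.8, 210.3, 346.1, 245.2]
```

>>> apply_moves(travel=[[0,0.4,0],[-2.5,0,0],[-3.5,0,0],[-3.5,0,-1.0],[0,0,-3.5],[0,0,-3.5],[0,0,-3.5],[0,0,-3.5]], turn=[[0,0,0],[0,0,0],[0,0,0],[0,0,0],[0,0,0],[0,0,0],[0,0,0],[0,0,0]], grip=[0,0,0,0,0.5,0.5,0.5,0.5])

```text
t: 6.22
eef_pos: [0.4619, -0.1131, 0.1892]
tool_rot: [0.708, -0.03, 0.705, 0.035]
contact_force: [-0.2, 0.3, 0.7]
gripper_width: 0.498
```

```bash
python3 -c "
from h import *
plan(-.198,-.048,.15,1,.03)"
```

```text
t 6.2167 rack xy [-0.1404 -0.0567] z 0.1892388038849 F [-0.2287  0.2783  0.6759] w 0.49783171614928545
n 3 d world [-0.0581  0.0043 -0.0392] rotvec [ 0.0157  0.0045 -0.0073]
[[1.3, 0.31, -1.92], [1.3, 0.3, -1.92], [1.31, 0.3, -1.92]]
[[0.005, 0.001, -0.002], [0.005, 0.001, -0.002], [0.005, 0.001, -0.002]]
```

>>> apply_moves(travel=[[1.0,0.3,-1.9],[1.0,0.3,-1.9],[1.3,0.3,-1.9],[0,0,-0.5],[0,0,0],[0,0,0]], turn=[[0.005,0.001,-0.002],[0.005,0.001,-0.002],[0.005,0.001,-0.002],[0,0,0],[0,0,0],[0,0,0]], grip=[0.5,0.5,0.5,0.5,0.5,0.5])

```text
t: 6.72
eef_pos: [0.3896, -0.1097, 0.1566]
tool_rot: [0.707, -0.025, 0.706, 0.026]
contact_force: [0.5, -0.2, -0.4]
gripper_width: 0.499
```

```bash
python3 -c "
from h import *
plan(-.203,-.048,.09,1,.015)
im=eyes.read_camera('top');cv2.imwrite('pics/c6.png',cv2.resize(im[110:310,215:415,::-1],(600,600),interpolation=cv2.INTER_CUBIC))
for r in eyes.masks_of('ticket','top')[:2]: print(r['score'],r['rect'])
"
```

```text
t 6.7167 rack xy [-0.2122 -0.0478] z 0.15662797853842444 F [ 0.4593 -0.1701 -0.427 ] w 0.4990512615991207
n 5 d world [ 0.0092  0.0005 -0.0666] rotvec [-0.0031  0.0021 -0.0014]
[[1.33, -0.01, 0.18], [1.33, -0.01, 0.18], [1.33, -0.01, 0.18], [1.33, -0.01, 0.18], [1.33, -0.0, 0.18]]
[[-0.001, 0.0, -0.0], [-0.001, 0.0, -0.0], [-0.001, 0.0, -0.0], [-0.001, 0.0, -0.0], [-0.001, 0.0, -0.0]]
0.72 [185.1, 174.5, 218.6, 218.4]
0.63 [322.7, 142.0, 344.7, 152.7]
```

View pics/c6.png

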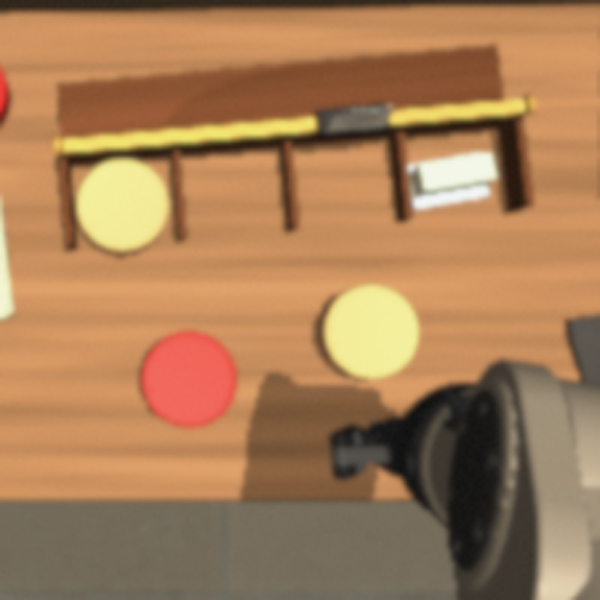

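Ticket now at crop (355,119), between the dividers at (290,145) and (400,130). Views put the joint at 0.163–0.171, so it's in tolerance. The gripper hangs behind the tin at (372,332). Descending.

>>> apply_moves(travel=[[2.5,0,0.1],[2.5,0,0.1],[2.5,0,0.1],[2.5,0,0.1],[0,0,0],[0,0,0]], turn=[[0,0,0],[0,0,0],[0,0,0],[0,0,0],[0,0,0],[0,0,0]], grip=[0.5,0.5,0.5,0.5,0.5,0.5])

```text
t: 7.32
eef_pos: [0.4094, -0.1101, 0.0574]
tool_rot: [0.714, -0.027, 0.699, 0.026]
contact_force: [0.4, 0.4, 0.2]
gripper_width: 0.499
```

```bash
python3 -c "
from h import *
plan(-.2,-.048,.028,1,.015)"
```

```text
t 7.3167 rack xy [-0.1926 -0.0497] z 0.0573576322915384 F [0.3635 0.4022 0.2483] w 0.4985333205024215
n 3 d world [-0.0075  0.0012 -0.0294] rotvec [-0.0003  0.0201  0.0021]
[[0.97, 0.06, -0.27], [0.98, 0.06, -0.26], [0.98, 0.06, -0.25]]
[[-0.0, 0.007, 0.001], [-0.0, 0.007, 0.001], [-0.0, 0.007, 0.001]]
```

>>> apply_moves(travel=[[0,0.1,-1.1],[0,0,0],[1.0,0,-0.2],[1.0,0,-0.2],[1.0,0,-0.2],[0,0,0],[0,0,0]], turn=[[0,0.02,0],[0,0,0],[0,0.004,0],[0,0.004,0],[0,0,0],[0,0,0],[0,0,0]], grip=[0.5,0.5,0.5,0.5,0.5,0.5,0.5])

```text
t: 7.9
eef_pos: [0.3957, -0.111, 0.0298]
tool_rot: [0.706, -0.028, 0.707, 0.026]
contact_force: [0.6, 0.6, -0.1]
gripper_width: 0.501
```

```bash
python3 -c "
from h import *
plan(-.186,-.048,.027,1,.01)"
```

```text
t 7.9 rack xy [-0.2063 -0.0496] z 0.02984532655523182 F [ 0.5541  0.5587 -0.098 ] w 0.5012211536390266
n 3 d world [ 0.0201  0.0032 -0.0028] rotvec [ 0.     -0.0005  0.0038]
[[0.09, 0.05, 0.68], [0.09, 0.05, 0.68], [0.09, 0.05, 0.68]]
[[0.0, -0.0, 0.001], [0.0, -0.0, 0.001], [0.0, -0.0, 0.001]]
```

>>> apply_moves(travel=[[0.1,0.1,0.7],[0,0,0.7],[0,0,0.6],[0,0,0.6],[0,0,0.6],[0,0,0.6],[0,0,0.0]], turn=[[0,0,0],[0,0,0],[0,0,0],[0,0,0],[0,0,0],[0,0,0],[0,0,0]], grip=[0.5,0.5,0.5,0.5,0.5,0.5,0.5])

```text
t: 8.48
eef_pos: [0.4393, -0.1065, 0.0299]
tool_rot: [0.707, -0.029, 0.706, 0.026]
contact_force: [-0.5, 0.1, -0.7]
gripper_width: 0.496
```

```bash
cat >> h.py <<'E'
def tin(n='top'):
    P=None;im=eyes.read_camera(n);h=cv2.cvtColor(im,cv2.COLOR_RGB2HSV);m=((h[...,0]>18)&(h[...,0]<34)&(h[...,1]>90)&(h[...,2]>130)).astype(np.uint8)
    for c in cv2.findContours(m,0,1)[0]:
        if cv2.contourArea(c)>250 and len(c)>10:
            e=cv2.fitEllipse(cv2.convexHull(c));print(n,cv2.contourArea(c),np.round(e[0]+e[1],1),'rack',toRack(ray(n,e[0],.036)))
    return im
E
python3 -c "
from h import *
plan(-.14,-.042,.027,1,.01)
tin();tin('scene')"
```

```text
t 8.4833 rack xy [-0.1625 -0.0485] z 0.029933306876022858 F [-0.5374  0.0618 -0.6599] w 0.4963702151891238
n 3 d world [ 0.0219  0.0082 -0.0029] rotvec [0.0005 0.0022 0.0041]
[[0.1, 0.22, 0.75], [0.1, 0.22, 0.75], [0.1, 0.22, 0.75]]
[[0.0, 0.001, 0.001], [0.0, 0.001, 0.001], [0.0, 0.001, 0.001]]
top 350.5 [335.2 204.7  18.2  28.5] rack [-0.112  -0.0432]
top 728.5 [255.2 177.7  30.8  31.4] rack [-0.037   0.1277]
top 412.0 [278.3 154.3   7.4 105.3] rack [0.0112 0.0716]
```

>>> apply_moves(travel=[[0.1,0.15,0.6],[0,0.15,0.6],[0,0.15,0.6],[0,0.15,0.6],[0,0,0.2],[0,0,0]], turn=[[0,0,0],[0,0,0],[0,0,0],[0,0,0],[0,0,0],[0,0,0]], grip=[0.5,0.5,0.5,0.5,0.5,0.5])

```text
t: 9.08
eef_pos: [0.4639, -0.0981, 0.0284]
tool_rot: [0.706, -0.028, 0.707, 0.025]
contact_force: [-1.6, -0.4, 0.6]
gripper_width: 0.501
```

```bash
python3 -c "
from h import *
plan(-.115,-.042,.027,1,.01)
im=tin();b=tin('scene')
cv2.imwrite('pics/c7.png',np.hstack([cv2.resize(x[:,:,::-1],(399,399),interpolation=cv2.INTER_CUBIC) for x in(im[130:263,270:403],b[180:313,250:383])]))"
```

```text
t 9.0833 rack xy [-0.1373 -0.0419] z 0.028362392453697156 F [-1.6031 -0.4414  0.6421] w 0.5008270235718553
n 3 d world [ 0.0222  0.0016 -0.0014] rotvec [-0.0009 -0.0021  0.0036]
[[0.04, -0.0, 0.74], [0.04, -0.0, 0.74], [0.04, -0.0, 0.74]]
[[-0.0, -0.001, 0.001], [-0.0, -0.001, 0.001], [-0.0, -0.001, 0.001]]
top 277.5 [329.6 193.5  16.3  25.6] rack [-0.0863 -0.0335]
top 730.5 [255.2 177.6  30.8  31.6] rack [-0.0368  0.1276]
top 417.0 [278.5 154.3   7.3 107.2] rack [0.0111 0.0711]
```

View pics/c7.png

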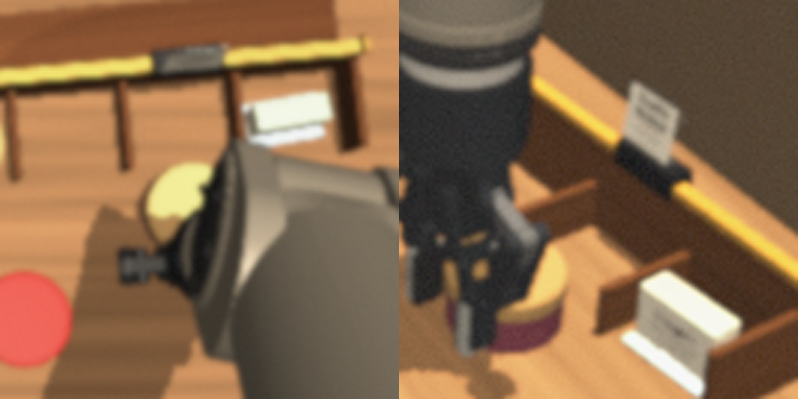

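The tin sits in the V behind the gap mouth: its top-view left edge is at about x=147 and its rear is hidden by the wrist. The ticket is undisturbed. I fit the visible arc to check lateral alignment.

```bash
cat >> h.py <<'E'
from scipy.optimize import least_squares
def arc(box,z=.036):
    im=eyes.read_camera('top');h=cv2.cvtColor(im,cv2.COLOR_RGB2HSV);m=((h[...,0]>18)&(h[...,0]<34)&(h[...,1]>90)&(h[...,2]>130)).astype(np.uint8)
    k=np.zeros_like(m);k[box[2]:box[3],box[0]:box[1]]=1;c=max(cv2.findContours(m*k,0,1)[0],key=cv2.contourArea)[:,0,:].astype(float)
    q=np.array([toRack(ray('top',p,z)) for p in c])
    r=least_squares(lambda s:np.hypot(*(q-s).T)-.0345,q.mean(0),loss='soft_l1',f_scale=.0007);
    print('tin rack',r.x,'inliers',(abs(r.fun)<.0012).sum(),len(q))
E
python3 -c "
from h import *
arc((310,350,170,220)); arc((238,275,160,200))"
```

```text
tin rack [-0.0695 -0.0213] inliers 14 62
tin rack [-0.0368  0.1279] inliers 79 86
```

```bash
sed -i "s/def arc(box,z=.036)/def arc(box,z=.036,init=(-.098,-.042))/; s/q.mean(0),loss/init,loss/; s/    r=least/    q=q[(q[:,1]>init[1]+.004)\&(q[:,0]>init[0]-.004)] if init[1]<.1 else q\n    r=least/" h.py; python3 -c "
from h import *
arc((310,350,170,220)); arc((238,275,160,200),init=(-.035,.126))"
```

```text
tin rack [-0.1002 -0.0428] inliers 20 21
tin rack [-0.0369  0.1278] inliers 78 87
```

>>> apply_moves(travel=[[0,0,0.6],[0,0,0.6],[0,0,0.6],[0,0,0.6],[0,0,0.3],[0,0,0]], turn=[[0,0,0],[0,0,0],[0,0,0],[0,0,0],[0,0,0],[0,0,0]], grip=[0.5,0.5,0.5,0.5,0.5,0.5])

```text
t: 9.88
eef_pos: [0.4922, -0.0964, 0.0283]
tool_rot: [0.705, -0.028, 0.708, 0.025]
contact_force: [0.2, -0.6, -1.2]
gripper_width: 0.498
```

```bash
python3 -c "
from h import *
plan(-.08,-.0415,.028,1,.01)
arc((305,355,150,210),init=(-.073,-.042))"
```

```text
t 9.8833 rack xy [-0.1089 -0.0424] z 0.028263761646552147 F [ 0.1684 -0.6435 -1.1913] w 0.4981620970030785
n 3 d world [ 0.0288  0.0031 -0.0003] rotvec [-0.0021 -0.0035  0.0033]
[[0.01, 0.03, 0.96], [0.01, 0.03, 0.96], [0.01, 0.03, 0.96]]
[[-0.001, -0.001, 0.001], [-0.001, -0.001, 0.001], [-0.001, -0.001, 0.001]]
tin rack [-0.0702 -0.0453] inliers 11 28
```

>>> apply_moves(travel=[[0,0.05,0.6],[0,0.05,0.6],[0,0,0.6],[0,0,0.6],[0,0,0.4],[0,0,0]], turn=[[0,0,0],[0,0,0],[0,0,0],[0,0,0],[0,0,0],[0,0,0]], grip=[0.5,0.5,0.5,0.5,0.5,0.5])

```text
t: 10.43
eef_pos: [0.5222, -0.093, 0.028]
tool_rot: [0.705, -0.027, 0.708, 0.025]
contact_force: [-0.6, -0.0, -0.7]
gripper_width: 0.502
```

```bash
python3 -c "
from h import *
plan(-.075,-.0415,.028,1,.01)"
```

```text
t 10.4333 rack xy [-0.0788 -0.0413] z 0.02798510639208338 F [-0.6253 -0.0198 -0.7105] w 0.5019579011349256
n 1 d world [0.0038 0.0001 0.    ] rotvec [-0.0023 -0.0046  0.0031]
[[-0.0, -0.02, 0.38]]
[[-0.002, -0.005, 0.003]]
```

Nudge on in small steps until the back board answers.

>>> apply_moves(travel=[[0,0,0.3],[0,0,0.3],[0,0,0]], turn=[[0,0,0],[0,0,0],[0,0,0]], grip=[0.5,0.5,0.5])

```text
t: 10.68
eef_pos: [0.5287, -0.0925, 0.0278]
tool_rot: [0.705, -0.027, 0.708, 0.025]
contact_force: [0.1, -0.2, -0.3]
gripper_width: 0.499
```

```bash
python3 -c "
from h import *
plan(-.075,-.0415,.028,1,.01)"
```

```text
t 10.6833 rack xy [-0.0723 -0.0413] z 0.027830205121984024 F [ 0.1234 -0.2011 -0.2578] w 0.49940129315576615
n 1 d world [-0.0027 -0.0004  0.0002] rotvec [-0.0023 -0.005   0.0031]
[[-0.02, -0.02, -0.27]]
[[-0.002, -0.005, 0.003]]
```

>>> apply_moves(travel=[[0,0,0.2],[0,0,0.1]], turn=[[0,0,0],[0,0,0]], grip=[0.5,0.5])

```text
t: 10.85
eef_pos: [0.5292, -0.0924, 0.0274]
tool_rot: [0.703, -0.027, 0.71, 0.025]
contact_force: [-3.3, 1.7, 4.3]
gripper_width: 0.498
```

>>> apply_moves(travel=[[0,0,0.2],[0,0,0.0]], turn=[[0,0,0],[0,0,0]], grip=[0.5,0.5])

```text
t: 11.02
eef_pos: [0.5289, -0.0925, 0.027]
tool_rot: [0.701, -0.027, 0.712, 0.025]
contact_force: [-1.0, 0.2, 1.2]
gripper_width: 0.499
```

```bash
python3 -c "
from h import *
plan(-.072,-.0415,.028,1,.01)
arc((300,350,145,205),init=(-.037,-.042))
b=tin('scene');cv2.imwrite('pics/c8.png',cv2.resize(b[170:310,240:400,::-1],None,fx=4,fy=4,interpolation=cv2.INTER_CUBIC))"
```

```text
t 11.0167 rack xy [-0.0721 -0.0413] z 0.027049517669415112 F [-1.0022  0.2404  1.1814] w 0.49917572905018154
n 1 d world [ 0.0001 -0.0002  0.001 ] rotvec [-0.0032 -0.0149  0.0018]
[[-0.1, -0.02, 0.0]]
[[-0.003, -0.015, 0.002]]
tin rack [-0.0275 -0.0491] inliers 5 32
scene 347.5 [260.4 214.4  17.   30.4] rack [-0.0406  0.1231]
```

View pics/c8.png

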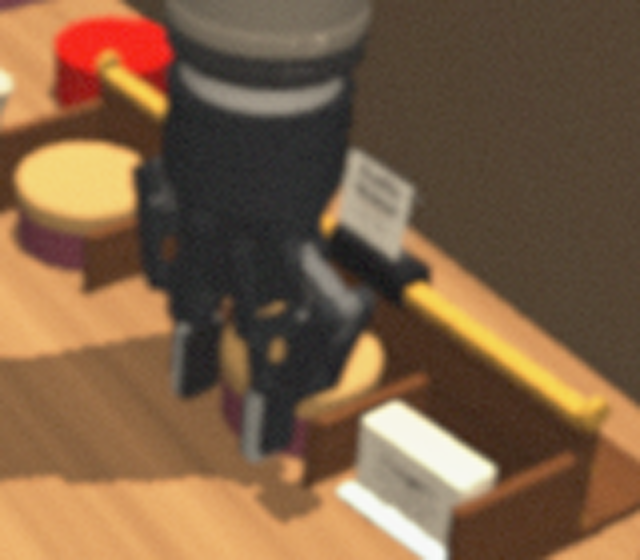

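The tin is in gap 3 with the fingers still behind its rim. The push stalled with a few N at TCP x=-0.072, which implies a tin centre of about -0.034 (home). Backing straight off, then up.

>>> apply_moves(travel=[[0,0,-1.0],[0,0,-2.0],[0,0,-2.5],[-2.0,0,-1.5],[-4.0,0,0],[-4.0,0,0],[-3.0,0,-1.0],[0,0,-2.0]], turn=[[0,0,0],[0,0,0],[0,0,0],[0,0,0],[0,0,0],[0,0,0],[0,0,0],[0,0,0]], grip=[0.5,0.5,0.5,0.5,0.5,0.5,0.5,0.5])

```text
t: 11.78
eef_pos: [0.4298, -0.0992, 0.1618]
tool_rot: [0.705, -0.028, 0.708, 0.025]
contact_force: [0.3, -0.2, -0.9]
gripper_width: 0.506
```

>>> apply_moves(travel=[[0,0,-1.0],[0,0,0],[0,0,0]], turn=[[0,0,0],[0,0,0],[0,0,0]], grip=[0.5,0.5,0.5])

```text
t: 12.03
eef_pos: [0.4171, -0.1003, 0.1634]
tool_rot: [0.707, -0.027, 0.706, 0.025]
contact_force: [0.4, -0.2, 0.3]
gripper_width: 0.504
```

```bash
python3 -c "
from h import *
show()
im=tin();b=tin('scene')
for r in eyes.masks_of('ticket','scene')[:1]+eyes.masks_of('ticket','top')[:2]: print(r['score'],r['rect'])
cv2.imwrite('pics/c9.png',np.hstack([cv2.resize(x[:,:,::-1],(400,300),interpolation=cv2.INTER_CUBIC) for x in(im[110:260,220:420],b[160:310,220:420])]))"
```

```text
t 12.0333 rack xy [-0.1841 -0.0406] z 0.16337100903039156 F [ 0.3788 -0.2183  0.3207] w 0.504285926603534
top 733.5 [255.2 177.6  31.   31.4] rack [-0.0369  0.1276]
top 743.0 [331.  170.   31.1  32.1] rack [-0.0344 -0.042 ]
top 416.5 [277.6 154.7   7.4 109. ] rack [0.0105 0.0733]
scene 622.5 [315.  257.2  22.6  37. ] rack [-0.0377 -0.046 ]
0.86 [320.2, 209.8, 346.8, 246.7]
0.77 [322.1, 141.5, 347.3, 153.9]
0.58 [234.3, 121.3, 396.2, 191.2]
```

View pics/c9.png

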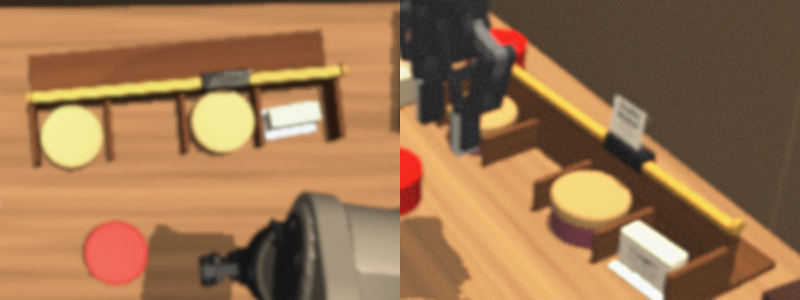

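Tin home in gap 3: the top view gives (-0.034, -0.042) and the scene view (-0.038, -0.046), which carries a 2–4 mm bias. Ticket is at about 0.166–0.171, the other goods are unmoved and the arm is clear. Handing in.

```bash
python3 -c "
from h import *
print('ticket joint',.126-toRack(ray('top',(333,149.5),.076))[1])
print(bot.hand_in())"
```

```text
ticket joint 0.16975199567053265
the job is handed in; nothing more can be done
None
```

I handed the job in at about 12 s of the 67 s allowed. The ticket is over the third gap and the tin is home against the back board. The hand-in gave no verdict.

- **Ticket:** I pushed it along the rail with one finger of the open gripper, then lifted clear. My last check puts the slide at 0.170 m from the top view and about 0.166–0.170 m from the scene view. The target is 0.168 m, and anything from 0.156 to 0.180 m passes.
- **Tin:** I pushed it along the bench with the two fingers half open behind it until it stalled at the back board with a few newtons. It was never gripped or lifted. The top view puts it at rack (-0.034, -0.042) m and the scene view at (-0.038, -0.046) m. The two views disagree by about 4 mm, which fits their calibration offset, and both are within the limits.
- **Other goods:** The other tin measured the same before and after. The card stand looked unmoved in the last picture. I never went near the cream box, but I didn't measure it again.
- **Robot:** At hand-in the gripper was behind and above the rack, touching nothing. Readings stayed below about 6 N, though I only saw the force at the end of each move.

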